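# Balance the canister carrier on its one-post stand

## Robot

A 6-joint arm with a two-finger parallel gripper is mounted at the origin on the work surface. World frame = base frame: x ahead of the robot, y to its left, z up, the work surface at z = 0. Lengths are in m, angles in degrees, forces in N, time in s.
With the tool pointing down it reaches from about 0.35 to 0.875 m from the base axis. Payload 4.2 kg.
Tool frame: the origin (TCP) lies midway between the tips of the shut fingers; the grasp point (between the pads) lies 19 mm behind it; z points along the fingers, y is the line along which they close (so a half turn about z gives the same grasp; the last joint's range is limited). The gripper opens to 87 mm and grips with 3 to 60 N. Pads are 19 mm wide; open, the fingers measure 117 mm over their backs; the gripper's body (75 mm by 190 mm) begins 51 mm behind the grasp point.
Start: joints at [14.817, 22.042, 0.453, 0, -68.411, -14.817], TCP at [0.625, 0, 0.223] pointing down, gripper open.
Joint ranges: [-179.83, 179.83], [-69.29, 118.12], [-61.27, 80.66], [-181.25, 117.63], [-171.15, -9.14], [-177.46, 177.46]. Speed limits (degrees/s): [159.86, 159.86, 180, 180, 180, 180].

## Interface

Orientations are given as a 3x3 rotation matrix whose columns are the frame's x, y, z axes.
In Python, from station import sense, capture, finish_job, silhouettes, landmark_of gives the robot as it stands.
- The arm moves only by the tool step_arm, never from a script. Its arguments are lists of equal length, an entry for each row: "linear": the shift along the tool's x, y, z in mm, a list of three; "delta_rot": the turn, a rotation vector about the tool's x, y, z in rad, a list of three; "grip": the finger opening in mm, from 0 to 87. A call has 1 to 10 rows; each row shifts and turns the commanded pose from where the row before left it, along the tool's axes as they then stand; what a row does not reach is not made up. A row lasts 1/8 s, in which the tool goes at most 62.5 mm and 10.7 degrees, less where a joint would pass 70% of its speed; a pose out of reach is approached as far as the arm can. A call with a gripper value outside its range is refused whole. The fingers move at their own pace and stop on an object; the grip force is fixed at half the most. Time passes only in rows, so rows that do not move let the fingers close. It gives the time, the measured TCP pose, the force, the opening and the grip force at its end, in the units of the state.
- sense(): the state, without advancing time (a new reading comes with each control period).
- capture(name): name is "scene" or "side" or "wrist"; returns a dict with "img" (480x640x3 uint8, red, green, blue), "fx", "fy", "cx", "cy" (pixels), "world_to_cam" (4x4, takes a point from world to camera coordinates); the wrist camera has in their place "mount" (4x4, takes a point from camera to tool coordinates, whose origin is the TCP and whose axes are the flange's). Camera axes: x right, y up, looking along -z (the intrinsics and any distortion apply to the point x, -y, -z); pixel columns grow to the right and rows downward; lengths in m; the calibration is good to about 2 mm. A picture is of the moment at which its call begins: read the wrist's pose just before it. There is no depth.
- finish_job(): hands the job in; it is judged then, once.
Trained networks look in the newest picture that a camera, given by its name, has taken for a name from the list of things; names that differ only in an ending like _2 or _b are one class to them, and where a whole thing is asked for, a point or a joint stands for the part that bears it (a point fixed in the world has none). Each returns a list of dicts, best first, with "score" (0 to 1); they miss things now and then, are a little off and sometimes report something else, mostly with a low value. They report only what shows in the picture. A call takes as long as a camera call. They do not tell look-alikes from the thing itself.
- silhouettes(camera, label): "mask" (480x640 bool, what is visible of it) and "point" ([column, row] in pixels, amid what is visible of it).
- landmark_of(camera, label): "point" ([column, row] in pixels: a listed point, or the origin of a listed thing).
The state is a dict: "time_s": time; "joints": joint angles; "joint_velocities": joint speeds; "effort": joint torques, N m; "tcp_pos": TCP position; "ee_rot": TCP orientation; "wrist_force": force on the tool from outside, world axes, zero at the start; "moment": the same for the moment, N m; "gripper_width": opening from 0.0 (shut) to 1.0 (fully open); "gripper_force": force on a finger pad.
Only numpy, scipy, OpenCV 4.12 (cv2) and the standard library are available. Lean on these libraries where they do the work, as an engineer would, in place of code of your own. Each camera call takes 0.05 s, during which the arm holds its last target. There are 200 camera calls.

## Task

The carrier's two sealed canisters are unevenly filled. By trial lifts just off the counter, find the point along its bar where the carrier balances without tipping, then take it there, lift it clear and level, and set it gently with the gripped point on the head of the one-post stand, so that the carrier is left hanging level on the post alone. Never let it tip over steeply, and leave the other things on the counter where they are.

Things in the scene. Friction and masses are not known exactly. Their poses are not given: they have to be found in the camera images.
- carrier: loose carrier: flat steel bar 340 long (own x), 34 wide, 12 thick, on two alike sealed round canisters, 72 across, fixed under it 140 mm either side of its middle. Origin: under the bar's middle, level with the canisters' bottoms, z up. Fill unknown: 0.45 to 0.75 kg in all, balancing 15 to 60 mm to one side of the bar's middle. Off balance, the grip feels a moment; in a light grip the heavy end stays down
- bar_mid (a point): middle of the top face of the carrier's bar, 112 mm above the carrier's origin; the bar's underside is 12 mm below. The bar is bare, with nothing under it, from 95 mm one side of this point to 95 mm the other, and can be gripped there across its 34 mm width; a dark nut 9 mm high tops each end
- stand: fixed stand: a dark round base plate 120 mm across and 10 mm thick, with one upright steel post 14 mm thick at its centre; origin at the centre of the underside
- stand_head (a point): centre of the flat level top of the post's head, a dark rubber disc 20 mm across, 8 mm thick, 150 mm above the counter. It fits under the bar between the fingers that grip the bar's sides. The carrier rests level only with its balance point over this disc (within 10 mm of its centre); else it tips
- cup: bystander, leave alone: white ceramic cup, 68 mm across, 62 mm tall, near the middle line of the counter; origin under its centre
- tamper: bystander, leave alone: steel coffee tamper standing on its base, 54 mm across, 66 mm tall, near the middle line of the counter, farther out than the cup; origin under its centre
- jar: bystander, leave alone: amber jar with steel lid, 64 mm across, 100 mm tall, far left; origin under its centre
- pitcher: bystander, leave alone: steel milk pitcher with a handle, 84 mm across, 100 mm tall, far right; origin under its centre
- soap: bystander, leave alone: clear soap bottle, 60 mm across, 140 mm tall, far left; origin under its centre
- bowl: bystander, leave alone: shallow white bowl, 100 mm across, 45 mm tall, far right; origin under its centre
Things that resemble listed ones, but are neither listed nor needed, are in the scene too. What is shaped like the stand but brown or turquoise is not meant.

How it is judged (in metres and radians):
On the way, in this order (a step that is already met when the one before it is completed fails the run):
1. the carrier is lifted clear of the counter, level, before it rests on the stand (height (world z) of carrier above 0.04 m and angle between carrier's own z axis and vertical below 0.07 rad and contact force between carrier and stand below 0.05 N), for 0.3 s.
2. it is set on the stand's head while held at the balance point: the grasp within 20 mm of straight over the post, the carrier level (horizontal distance between the grasp point and stand_head below 0.02 m and contact force between carrier and stand above 1 N and contact force between the fingers and carrier above 1 N and angle between carrier's own z axis and vertical below 0.07 rad), for 0.05 s.
At the end, for the whole second after the job is handed in: the carrier rests, released and still, with the underside of its bar on the head of the stand (within 6 mm of that height, bar's middle within 80 mm of the post), tilted less than 0.07 rad (4 degrees), on the post alone (angle between carrier's own z axis and vertical below 0.07 rad and z of carrier in the frame of stand_head between -0.106 and -0.094 m and horizontal distance between carrier and stand_head below 0.08 m and contact force between carrier and stand above 1 N and linear speed of carrier below 0.03 m/s and angular speed of carrier below 0.15 rad/s); the robot touches nothing.
It fails at once if the carrier tips by more than 0.3 rad (17 degrees) (angle between carrier's own z axis and vertical above 0.3 rad).
It fails at once if the carrier is set on or pushed against the stand with more than 35 N (contact force between carrier and stand above 35 N).
It fails at once if a bystander is moved by more than 30 mm (distance of any of cup, tamper, jar, pitcher, soap, bowl from where it was at the start of the episode above 0.03 m).
It also fails if it takes over 64 s, if anything falls off the work surface, if the arm or the gripper's body presses on something with over 40 N, if the wrist force passes 120 N, or if a joint passes its speed limit or range.

## Working session

There is one attempt and no reset: what is moved stays moved. The work goes in short steps, Python scripts to look and compute and a tool call to move; the robot and the scene stay as the last step left them, time stands still between calls to the robot, and variables do not carry over. Pictures are saved under pics/ and viewed, at most 10 in all, crops included, and the job is handed in when it is done.

Besides the shell and the picture viewer there is one more tool, called after "Call:" as a command line: name --argument value ..., lists and objects as JSON in quotes. step_arm: Moves the arm, as the interface text tells. Its arguments: {"type":"object","properties":{"linear":{"type":"array"},"delta_rot":{"type":"array"},"grip":{"type":"array"}},"required":["linear","delta_rot","grip"]}

```bash
mkdir -p pics; cat > h.py <<'E'
from station import *
import numpy as np, cv2
def ray(c,p,s=None):
    d=np.array([(p[0]-c['cx'])/c['fx'],-(p[1]-c['cy'])/c['fy'],-1.0])
    if 'world_to_cam' in c: T=np.linalg.inv(c['world_to_cam'])
    else:
        W=np.eye(4);W[:3,:3]=np.array(s['ee_rot']);W[:3,3]=s['tcp_pos'];T=W@np.array(c['mount'])
    return T[:3,3],T[:3,:3]@d
def atz(c,p,z,s=None):
    o,d=ray(c,p,s);return o+d*(z-o[2])/d[2]
def tri(rs):
    A=0;b=0
    for o,d in rs:
        d=d/np.linalg.norm(d);P=np.eye(3)-np.outer(d,d);A=A+P;b=b+P@o
    return np.linalg.solve(A,b)
def save(c,n): cv2.imwrite('pics/'+n,c['img'][:,:,::-1])
E
python3 - <<'E'
from h import *
s=sense();print({k:np.round(v,3).tolist() for k,v in s.items()})
ims=[]
Z={'bar_mid':.112,'carrier':0,'stand':0,'stand_head':.15,'cup':0,'tamper':0}
for n in ['scene','side']:
    c=capture(n);print(n,c.keys());ims.append(c['img'])
    for l in Z:
        for r in landmark_of(n,l)[:4]: print(n,l,round(r['score'],2),np.round(r['point']),atz(c,r['point'],Z[l]).round(3))
cv2.imwrite('pics/a.png',ims[0][:,:,::-1]);cv2.imwrite('pics/b.png',ims[1][:,:,::-1])
E
```

```text
{'time_s': 0.0, 'joints': [14.818, 22.09, 0.378, -0.029, -68.41, -14.818], 'joint_velocities': [0.056, -0.092, 0.1, -0.051, -0.023, -0.061], 'effort': [0.001, -39.066, 18.74, 4.22, 0.011, -0.0], 'tcp_pos': [0.624, 0.0, 0.221], 'ee_rot': [[-0.0, -1.0, -0.002], [-1.0, 0.0, -0.0], [0.0, 0.002, -1.0]], 'wrist_force': [-0.201, -0.442, -0.0], 'moment': [-0.018, 0.002, -0.013], 'gripper_force': 0.0, 'gripper_width': 1.0}
scene dict_keys(['img', 'fx', 'fy', 'cx', 'cy', 'world_to_cam'])
scene bar_mid 0.83 [373. 287.] [0.574 0.194 0.112]
scene carrier 0.76 [373. 300.] [0.559 0.192 0.   ]
scene stand 0.74 [279. 205.] [ 0.515 -0.192  0.   ]
scene stand 0.68 [174. 232.] [ 0.771 -0.344  0.   ]
scene stand 0.62 [289. 132.] [ 0.304 -0.355 -0.   ]
scene stand_head 0.73 [166. 201.] [ 0.759 -0.341  0.15 ]
scene stand_head 0.57 [288.  97.] [ 0.299 -0.352  0.15 ]
scene cup 0.8 [342. 236.] [0.469 0.007 0.   ]
scene cup 0.29 [372. 284.] [0.524 0.16  0.   ]
scene tamper 0.81 [297. 280.] [0.648 0.006 0.   ]
scene tamper 0.52 [372. 285.] [0.526 0.162 0.   ]
side dict_keys(['img', 'fx', 'fy', 'cx', 'cy', 'world_to_cam'])
side bar_mid 0.65 [316. 177.] [0.57  0.188 0.112]
side carrier 0.15 [287. 264.] [0.47  0.006 0.   ]
side stand 0.96 [219. 418.] [ 0.294 -0.348  0.   ]
side stand 0.95 [453. 380.] [ 0.767 -0.343  0.   ]
side stand 0.55 [316. 329.] [ 0.511 -0.183  0.   ]
side stand_head 0.75 [473. 342.] [ 0.771 -0.342  0.15 ]
side stand_head 0.64 [317. 288.] [ 0.51  -0.181  0.15 ]
side stand_head 0.59 [212. 385.] [ 0.303 -0.351  0.15 ]
side cup 0.95 [290. 267.] [ 0.474 -0.004  0.   ]
side cup 0.56 [397. 439.] [ 0.623 -0.439  0.   ]
side tamper 0.89 [359. 258.] [0.647 0.001 0.   ]
```

View pics/a.png

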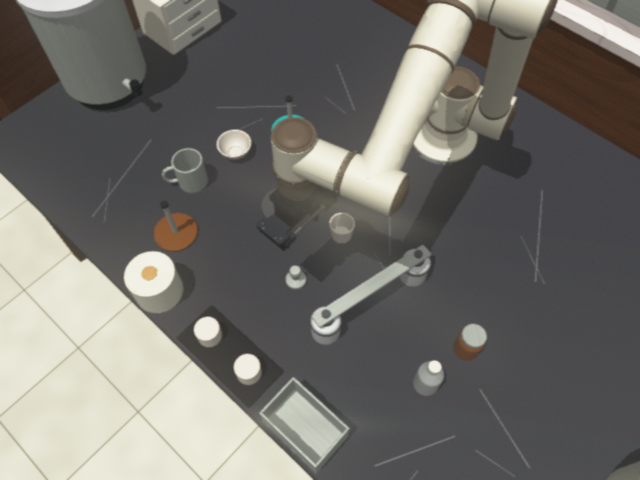

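View pics/b.png

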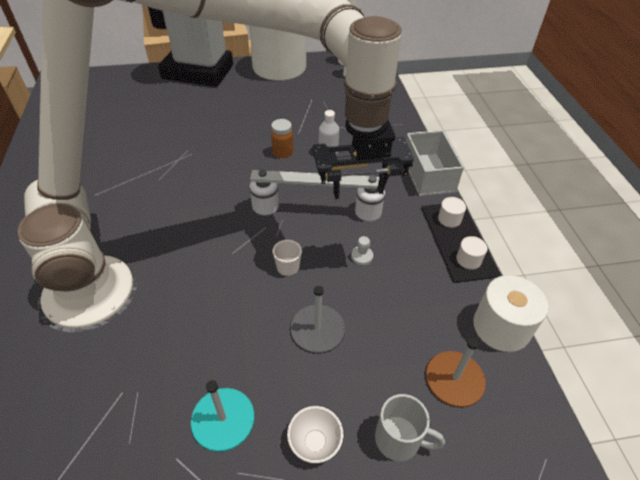

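The scene shows the dark stand in the side picture at about (317,329), with its head at (318,290). The turquoise one at (222,418) and the brown one at (456,378) are decoys. In the scene picture the carrier's nuts are at about (326,315) and (418,256).

```bash
python3 - <<'E'
from h import *
c={}
m={}
for n in ['scene','side']:
    c[n]=capture(n)
    r=silhouettes(n,'carrier');print(n,[(round(q['score'],2),np.round(q['point'])) for q in r[:3]])
    for l in ['bowl','pitcher','soap','jar']:
        q=landmark_of(n,l)
        for x in q[:1]: print(n,l,round(x['score'],2),atz(c[n],x['point'],0).round(3))
    for l in ['stand']:
        for x in silhouettes(n,l)[:4]:
            print(n,l,x['score'],np.round(x['point']),x['mask'].sum())
            if n=='side' and abs(x['point'][0]-317)<20:
                rr,cc=np.nonzero(x['mask']);t=rr.min();col=cc[rr<=t+3].mean();print('top',t,col,atz(c[n],(col,t+4),.15))
a=atz(c['scene'],(326,315),.121);b=atz(c['scene'],(418,256),.121);print(a,b,(a+b)/2,np.linalg.norm(a-b),np.degrees(np.arctan2(*(a-b)[1::-1])))
a=atz(c['side'],(372,181),.121);b=atz(c['side'],(263,174),.121);print(a,b,(a+b)/2,np.linalg.norm(a-b),np.degrees(np.arctan2(*(a-b)[1::-1])))
E
```

```text
scene [(0.91, array([371., 286.]))]
scene bowl 0.57 [ 0.467 -0.417  0.   ]
scene pitcher 0.6 [ 0.624 -0.437  0.   ]
scene soap 0.75 [0.639 0.423 0.   ]
scene stand 0.75 [286. 110.] 109
scene stand 0.74 [265. 208.] 225
scene stand 0.63 [173. 231.] 1431
scene stand 0.32 [426. 378.] 789
side [(0.77, array([301., 183.]))]
side bowl 0.69 [ 0.473 -0.416  0.   ]
side pitcher 0.56 [ 0.622 -0.44   0.   ]
side soap 0.65 [0.642 0.43  0.   ]
side jar 0.76 [ 0.51   0.441 -0.   ]
side stand 0.94 [318. 326.] 2255
top 285 318.0 [ 0.51194142 -0.18301583  0.15      ]
side stand 0.59 [220. 417.] 3275
side stand 0.56 [455. 378.] 2829
side stand 0.53 [327. 128.] 587
top 110 329.28125 [0.64019228 0.40111387 0.15      ]
[0.70796017 0.16068258 0.121     ] [0.43908461 0.22458675 0.121     ] [0.57352239 0.19263467 0.121     ] 0.2763653585155913 -13.369541227218766
[0.70307088 0.1424652  0.121     ] [0.43606917 0.20834382 0.121     ] [0.56957003 0.17540451 0.121     ] 0.2750089123527181 -13.860031478087999
```

Call:
step_arm --linear '[[-40,10,0],[-50,14,0],[-50,14,0],[-50,13,0]]' --delta_rot '[[0,0,0],[0,0,0],[0,0,0],[0,0,0]]' --grip '[87,87,87,87]'

```text
time_s: 1.9
tcp_pos: [0.5734, 0.1915, 0.2227]
ee_rot: [[-0.0, -1.0, 0.0], [-1.0, 0.0, 0.0], [-0.0, -0.0, -1.0]]
wrist_force: [0.6, 1.2, 0.1]
gripper_width: 1.001
gripper_force: 0.0
```

Call:
step_arm --linear '[[0,0,0],[0,0,0],[0,0,0],[0,0,0],[0,0,0],[0,0,0],[0,0,0],[0,0,0],[0,0,0],[0,0,0]]' --delta_rot '[[0,0,-0.16],[0,0,-0.16],[0,0,-0.16],[0,0,-0.16],[0,0,-0.16],[0,0,-0.16],[0,0,-0.16],[0,0,-0.16],[0,0,-0.053],[0,0,0]]' --grip '[87,87,87,87,87,87,87,87,87,87]'

```text
time_s: 3.15
tcp_pos: [0.574, 0.19, 0.2226]
ee_rot: [[0.972, -0.236, 0.0], [-0.236, -0.972, 0.0], [0.0, -0.0, -1.0]]
wrist_force: [-0.2, -0.3, 0.6]
gripper_width: 1.0
gripper_force: 0.0
```

```bash
python3 - <<'E'
from h import *
s=sense();print(s['joints'],s['wrist_force'],s['moment'])
c=capture('wrist');save(c,'w1.png')
for r in landmark_of('wrist','bar_mid')[:2]: print(r['score'],r['point'],atz(c,r['point'],.112,s))
for r in silhouettes('wrist','carrier')[:1]:
    m=r['mask'];rr,cc=np.nonzero(m);P=np.array([atz(c,(x,y),.112,s)[:2] for x,y in zip(cc[::5],rr[::5])])
    print(P.mean(0),P.min(0),P.max(0))
E
```

```text
[ 3.36421926e+01  2.00585472e+01 -2.55697138e+00  3.23637875e-05
 -6.73810808e+01  4.26924534e+01] [-0.20826063 -0.28524582  0.57870764] [-0.10231188  0.05753474  0.02907006]
0.67 [325.1, 243.6] [0.56914912 0.18484542 0.112     ]
[0.60974301 0.17708824] [0.42256912 0.12454198] [0.72372442 0.2442827 ]
```

View pics/w1.png

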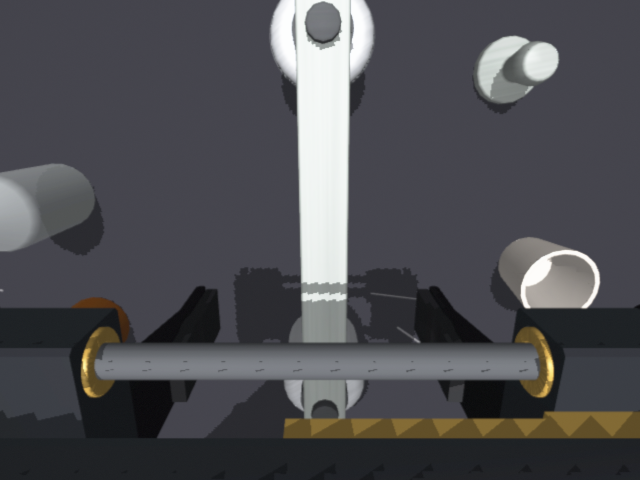

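The wrist view shows the bar running along image column 323, with its nuts at about (323,22) and (324,408). It sits centred between the fingers and well aligned with them.

```bash
python3 - <<'E'
from h import *
s=sense();c=capture('wrist')
a=atz(c,(323,20),.121,s);b=atz(c,(324,409),.121,s);m=(a+b)/2
print(a,b,m,np.linalg.norm(a-b),np.degrees(np.arctan2(*(a-b)[1::-1])))
print('mid in tool',np.array(s['ee_rot']).T@(m-s['tcp_pos']))
for y in (150,200,250):
  print(np.array(s['ee_rot']).T@(atz(c,(323.5,y),.112,s)-s['tcp_pos']))
E
```

```text
[0.70521907 0.15403024 0.121     ] [0.44034126 0.21642107 0.121     ] [0.57278016 0.18522566 0.121     ] 0.272126566517145 -13.254178015855688
mid in tool [-4.74630569e-05  4.94600037e-03  1.01540459e-01]
[0.06116594 0.00474764 0.11054102]
[0.02774344 0.00490424 0.11054072]
[-0.0082414   0.00507285  0.11054038]
```

Call:
step_arm --linear '[[0,5,40],[0,0,40],[0,0,35],[0,0,20],[0,0,0],[0,0,0],[0,0,0],[0,0,0],[0,0,0],[0,0,0]]' --delta_rot '[[0,0,0],[0,0,0],[0,0,0],[0,0,0],[0,0,0],[0,0,0],[0,0,0],[0,0,0],[0,0,0],[0,0,0]]' --grip '[87,87,87,87,87,20,20,20,20,20]'

```text
time_s: 4.6
tcp_pos: [0.5729, 0.1852, 0.0877]
ee_rot: [[0.972, -0.236, 0.0], [-0.236, -0.972, 0.0], [0.0, -0.0, -1.0]]
wrist_force: [-0.6, 0.6, 0.3]
gripper_width: 0.516
gripper_force: 0.0
```

```bash
cat > m.py <<'E'
from h import *
s=sense();R=np.array(s['ee_rot']);f=R.T@s['wrist_force'];m=R.T@s['moment']
print(s['time_s'],np.round(s['tcp_pos'],4),'F tool',f.round(2),'M tool',m.round(3),s['gripper_force'],s['gripper_width'])
E
python3 m.py
```

```text
4.6 [0.5729 0.1852 0.0877] F tool [-0.67 -0.41 -0.31] M tool [-0.086 -0.094 -0.038] 0.0 0.5160969931519493
```

Call:
step_arm --linear '[[0,0,-2],[0,0,-2],[0,0,0],[0,0,0]]' --delta_rot '[[0,0,0],[0,0,0],[0,0,0],[0,0,0]]' --grip '[20,20,20,20]'

```text
time_s: 5.1
tcp_pos: [0.5722, 0.1849, 0.0908]
ee_rot: [[0.972, -0.236, -0.002], [-0.236, -0.972, -0.001], [-0.001, 0.001, -1.0]]
wrist_force: [-0.5, -0.1, -4.7]
gripper_width: 0.388
gripper_force: 30.0
```

```bash
python3 m.py;python3 m.py
```

```text
5.1 [0.5722 0.1849 0.0908] F tool [-0.47  0.19  4.71] M tool [-0.114  0.052  0.012] 29.975881911814213 0.3880217912022256
5.1 [0.5722 0.1849 0.0908] F tool [-0.47  0.19  4.71] M tool [-0.114  0.052  0.012] 29.975881911814213 0.3880217912022256
```

Call:
step_arm --linear '[[0,0,-2],[0,0,-2],[0,0,0],[0,0,0],[0,0,0]]' --delta_rot '[[0,0,0],[0,0,0],[0,0,0],[0,0,0],[0,0,0]]' --grip '[20,20,20,20,20]'

```text
time_s: 5.72
tcp_pos: [0.5727, 0.1852, 0.0955]
ee_rot: [[0.972, -0.236, -0.0], [-0.236, -0.972, -0.0], [-0.0, 0.0, -1.0]]
wrist_force: [-1.1, 0.2, -5.0]
gripper_width: 0.384
gripper_force: 30.0
```

```bash
cat > avg.py <<'E'
from h import *
F=[];M=[]
for i in range(8):
    c=capture('wrist' if i else 'side')
    if not i: save(c,'side_last.png')
    s=sense();R=np.array(s['ee_rot']);F.append(R.T@s['wrist_force']);M.append(R.T@s['moment'])
save(c,'wrist_last.png')
g=cv2.cvtColor(c['img'],cv2.COLOR_RGB2GRAY).astype(float)
for y in (60,150,250,320):
    row=g[y,270:380];print(y,'bar px',270+np.nonzero(row>150)[0][[0,-1]] if (row>150).any() else None)
F=np.array(F);M=np.array(M)
print(s['time_s'],np.round(s['tcp_pos'],4),'F',F.mean(0).round(2),F.std(0).round(2),'M',M.mean(0).round(3),M.std(0).round(3),'d_mm',1000*M.mean(0)[1]/F.mean(0)[2],s['gripper_force'])
E
python3 avg.py
```

```text
60 bar px [270 366]
150 bar px [270 364]
250 bar px [271 361]
320 bar px None
6.125 [0.5728 0.1852 0.0955] F [-0.06 -0.25  5.14] [0.56 0.56 0.4 ] M [-0.102  0.18   0.004] [0.03  0.019 0.026] d_mm 34.96481410197913 29.976701214909554
```

View pics/side_last.png

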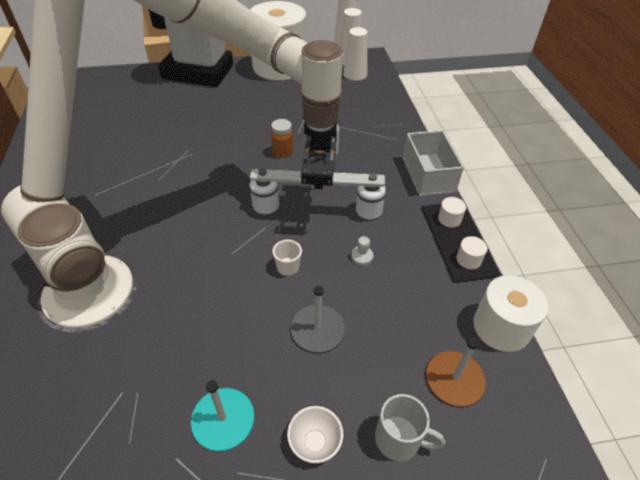

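The side view shows the carrier just off the counter. The moment says the balance lies about 35–40 mm toward −x of the tool (robot side). I'll set it down, shift the grip and retry.

Call:
step_arm --linear '[[0,0,3],[0,0,3],[0,0,2],[0,0,0],[0,0,0],[0,0,0],[-20,0,0],[-18,0,0],[0,0,0]]' --delta_rot '[[0,0,0],[0,0,0],[0,0,0],[0,0,0],[0,0,0],[0,0,0],[0,0,0],[0,0,0],[0,0,0]]' --grip '[20,20,20,20,50,50,50,50,50]'

```text
time_s: 7.25
tcp_pos: [0.5353, 0.1943, 0.0877]
ee_rot: [[0.972, -0.234, 0.0], [-0.234, -0.972, -0.0], [0.0, 0.0, -1.0]]
wrist_force: [-0.1, 0.3, 0.3]
gripper_width: 0.577
gripper_force: 0.0
```

```bash
python3 avg.py
```

```text
60 bar px [270 366]
150 bar px [270 364]
250 bar px [270 361]
320 bar px [285 355]
7.65 [0.5362 0.194  0.0874] F [ 0.03  0.04 -0.21] [0.61 0.56 0.46] M [-0.088 -0.032 -0.007] [0.039 0.025 0.026] d_mm 153.1126474488776 0.0
```

Call:
step_arm --linear '[[0,0,0],[0,0,0],[0,0,0],[0,0,0],[0,0,-2],[0,0,-2],[0,0,-2],[0,0,0],[0,0,0],[0,0,0]]' --delta_rot '[[0,0,0],[0,0,0],[0,0,0],[0,0,0],[0,0,0],[0,0,0],[0,0,0],[0,0,0],[0,0,0],[0,0,0]]' --grip '[20,20,20,20,20,20,20,20,20,20]'

```text
time_s: 8.9
tcp_pos: [0.5358, 0.1941, 0.0935]
ee_rot: [[0.972, -0.236, -0.0], [-0.236, -0.972, -0.0], [-0.0, 0.0, -1.0]]
wrist_force: [-0.1, -0.7, -5.8]
gripper_width: 0.386
gripper_force: 30.0
```

```bash
python3 avg.py
```

```text
60 bar px [270 367]
150 bar px [270 365]
250 bar px [271 362]
320 bar px [285 356]
9.3 [0.5359 0.1941 0.0935] F [-0.01  0.09  5.27] [0.4  0.61 0.3 ] M [-0.11  -0.018 -0.006] [0.036 0.021 0.031] d_mm -3.428334996884731 29.986560037359595
```

Balance is within about 3 mm of the grip, and the baseline-corrected weight is about 5.4 N. I'll lift it clear.

Call:
step_arm --linear '[[0,0,-5],[0,0,-10],[0,0,-15],[0,0,-18],[0,0,-18],[0,0,-15],[0,0,-12],[0,0,-7],[0,0,0],[0,0,0]]' --delta_rot '[[0,0,0],[0,0,0],[0,0,0],[0,0,0],[0,0,0],[0,0,0],[0,0,0],[0,0,0],[0,0,0],[0,0,0]]' --grip '[20,20,20,20,20,20,20,20,20,20]'

```text
time_s: 10.55
tcp_pos: [0.5354, 0.1939, 0.1928]
ee_rot: [[0.972, -0.236, -0.002], [-0.236, -0.972, -0.001], [-0.001, 0.001, -1.0]]
wrist_force: [-0.6, 0.2, -4.6]
gripper_width: 0.387
gripper_force: 30.0
```

```bash
python3 avg.py; python3 - <<'E'
from h import *
rs=[]
for n in ['scene','side']:
    c=capture(n);save(c,n+'3.png')
    for r in landmark_of(n,'stand_head')[:4]: print(n,round(r['score'],2),np.round(r['point'],1),atz(c,r['point'],.15).round(4))
    for r in landmark_of(n,'stand')[:4]: print(n,'base',round(r['score'],2),np.round(r['point'],1),atz(c,r['point'],0).round(4))
    if n=='side': a=c['img'][120:320,220:420]
    else: b=c['img'][120:320,220:420]
cv2.imwrite('pics/crop3.png',cv2.resize(np.hstack([b,a])[:,:,::-1],None,fx=2,fy=2))
E
```

```text
60 bar px [270 367]
150 bar px [270 365]
250 bar px [271 362]
320 bar px [285 356]
10.95 [0.5358 0.1941 0.1934] F [ 0.22 -0.11  5.46] [0.25 0.24 0.41] M [-0.107 -0.028 -0.017] [0.021 0.049 0.027] d_mm -5.201278892554481 29.986491920426488
scene 0.88 [289.1 100.5] [ 0.3063 -0.3415  0.15  ]
scene 0.82 [277.7 175.7] [ 0.5128 -0.1852  0.15  ]
scene 0.76 [164.7 200.8] [ 0.7625 -0.3443  0.15  ]
scene base 0.82 [287.6 132.9] [ 0.31   -0.3537 -0.    ]
scene base 0.76 [282.5 207. ] [ 0.5116 -0.1803  0.    ]
scene base 0.65 [175.9 234.2] [ 0.7728 -0.3364  0.    ]
side 0.91 [317.6 287.4] [ 0.5118 -0.1791  0.15  ]
side 0.7 [471.1 342.8] [ 0.7674 -0.3428  0.15  ]
side 0.62 [214.  384.9] [ 0.3059 -0.3517  0.15  ]
side base 0.92 [453.7 380.1] [ 0.7691 -0.3442  0.    ]
side base 0.63 [220.8 419.3] [ 0.2975 -0.3509  0.    ]
side base 0.6 [315.9 325.5] [ 0.5111 -0.1743  0.    ]
```

View pics/crop3.png

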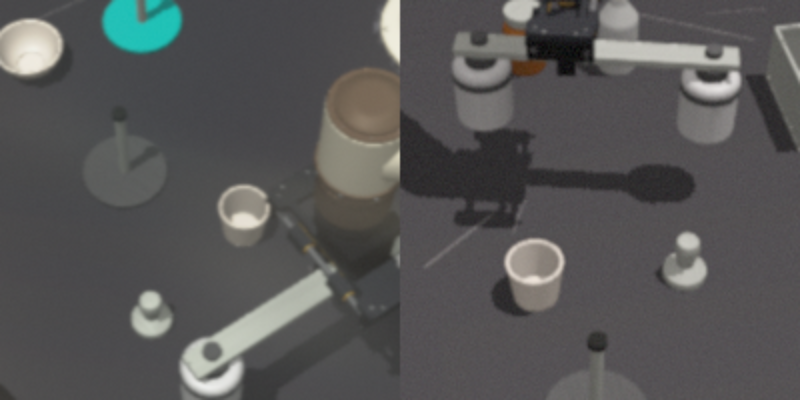

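The crops show the carrier hanging level. The dark stand's head is at scene (279,176) and side (318,289), which puts it at about (0.512, −0.182). I'll move beside it for a close look.

Call:
step_arm --linear '[[0,8,0],[0,16,0],[0,25,0],[0,32,0],[0,38,0],[0,40,0],[0,40,0],[0,40,0],[5,32,0],[0,22,0]]' --delta_rot '[[0,0,0],[0,0,0],[0,0,0],[0,0,0],[0,0,0],[0,0,0],[0,0,0],[0,0,0],[0,0,0],[0,0,0]]' --grip '[20,20,20,20,20,20,20,20,20,20]'

```text
time_s: 12.5
tcp_pos: [0.4703, -0.0944, 0.1939]
ee_rot: [[0.971, -0.238, 0.0], [-0.238, -0.971, -0.0], [0.0, 0.0, -1.0]]
wrist_force: [0.0, 0.2, -5.0]
gripper_width: 0.382
gripper_force: 30.0
```

Call:
step_arm --linear '[[0,12,0],[0,6,0],[0,0,0],[0,0,0]]' --delta_rot '[[0,0,0],[0,0,0],[0,0,0],[0,0,0]]' --grip '[20,20,20,20]'

```text
time_s: 13.0
tcp_pos: [0.4677, -0.1088, 0.1936]
ee_rot: [[0.972, -0.235, 0.0], [-0.235, -0.972, 0.0], [0.0, -0.0, -1.0]]
wrist_force: [-0.1, 0.9, -4.9]
gripper_width: 0.384
gripper_force: 30.0
```

```bash
python3 - <<'E'
from h import *
s=sense();print(s['tcp_pos'],s['moment'])
c=capture('wrist');save(c,'w4.png');R=np.array(s['ee_rot'])
for r in landmark_of('wrist','stand_head')[:3]:
    p=atz(c,r['point'],.15,s);print(round(r['score'],2),np.round(r['point']),p.round(4),'tool mm',(1000*R.T@(p-s['tcp_pos'])).round(1))
E
```

```text
[ 0.4676693  -0.10882422  0.19355422] [-0.11127876  0.07615417  0.0324312 ]
0.55 [441. 165.] [ 0.5103 -0.1834  0.15  ] tool mm [58.9 62.5 43.6]
```

View pics/w4.png

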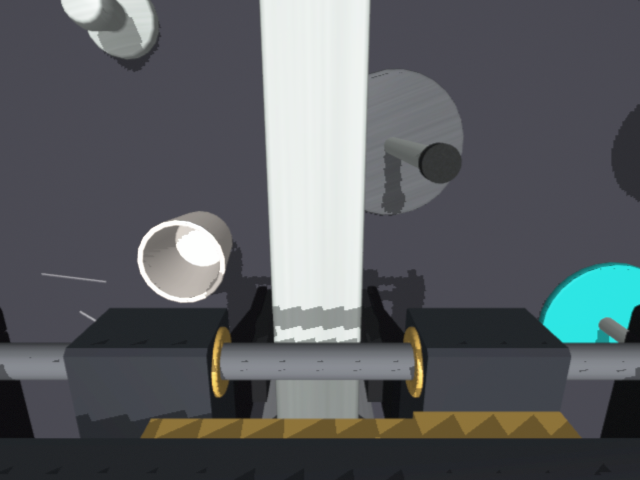

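The wrist picture shows the dark stand's head disc at about (440,162), which agrees with the network. I'll check the camera's bias on the gripped bar, which must be centred in tool y.

```bash
python3 - <<'E'
from h import *
s=sense();c=capture('wrist');R=np.array(s['ee_rot']);z=s['tcp_pos'][2]+.019+.006
for p in [((264+369)/2,50),((268+365.5)/2,170),((272+362)/2,280)]: print((1000*R.T@(atz(c,p,z,s)-s['tcp_pos'])).round(1))
p=atz(c,(440,162),.15,s);print((1000*R.T@(p-s['tcp_pos'])).round(1))
E
```

```text
[101.6   0.3 -25. ]
[ 64.8   0.4 -25. ]
[ 25.    0.5 -25. ]
[60.3 62.1 43.5]
```

Call:
step_arm --linear '[[6,6,0],[12,12,0],[16,16,0],[14,16,0],[8,8,0],[4,4,0],[0,0,0],[0,0,10],[0,0,10],[0,0,0]]' --delta_rot '[[0,0,0],[0,0,0],[0,0,0],[0,0,0],[0,0,0],[0,0,0],[0,0,0],[0,0,0],[0,0,0],[0,0,0]]' --grip '[20,20,20,20,20,20,20,20,20,20]'

```text
time_s: 14.4
tcp_pos: [0.51, -0.1832, 0.1721]
ee_rot: [[0.972, -0.235, -0.003], [-0.235, -0.972, 0.0], [-0.003, 0.0, -1.0]]
wrist_force: [0.2, 0.3, -4.8]
gripper_width: 0.389
gripper_force: 30.0
```

```bash
python3 avg.py; python3 - <<'E'
from h import *
a=[]
for n in ['scene','side']:
    c=capture(n)
    x,y=(180,120) if n=='scene' else (220,180)
    a.append(c['img'][y:y+200,x:x+200])
cv2.imwrite('pics/crop5.png',cv2.resize(np.hstack(a)[:,:,::-1],None,fx=2,fy=2))
E
```

```text
60 bar px [270 367]
150 bar px [270 364]
250 bar px [270 362]
320 bar px [286 355]
14.8 [ 0.5113 -0.1837  0.1738] F [ 0.04 -0.05  5.14] [0.31 0.41 0.58] M [-0.097 -0.009 -0.011] [0.027 0.06  0.03 ] d_mm -1.653537831214539 29.98656847514212
```

View pics/crop5.png

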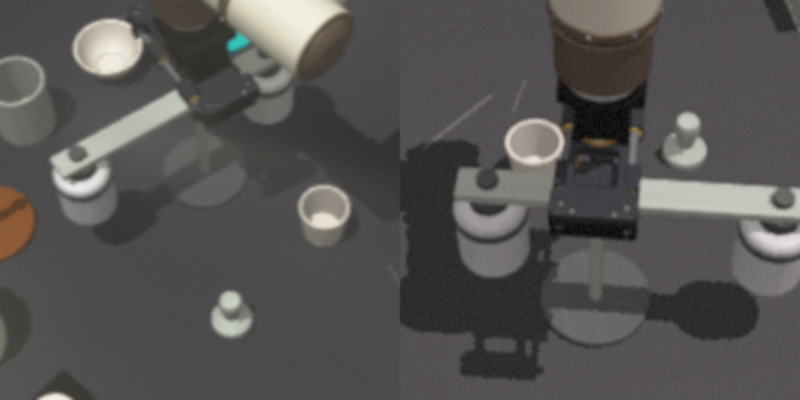

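The crops show the carrier level above the dark stand, with the post right under the gripper and clear of the bowl and the brown stand. I'll go down slowly.

Call:
step_arm --linear '[[2,0,4],[0,0,8],[0,0,8],[0,0,6],[0,0,4],[0,0,2],[0,0,1],[0,0,0]]' --delta_rot '[[0,0,0],[0,0,0],[0,0,0],[0,0,0],[0,0,0],[0,0,0],[0,0,0],[0,0,0]]' --grip '[20,20,20,20,20,20,20,20]'

```text
time_s: 15.9
tcp_pos: [0.5132, -0.1842, 0.1407]
ee_rot: [[0.972, -0.236, 0.0], [-0.236, -0.972, -0.0], [0.0, 0.0, -1.0]]
wrist_force: [-0.4, 0.3, -5.1]
gripper_width: 0.383
gripper_force: 30.0
```

Call:
step_arm --linear '[[0,0,1],[0,0,1],[0,0,0],[0,0,0]]' --delta_rot '[[0,0,0],[0,0,0],[0,0,0],[0,0,0]]' --grip '[20,20,20,20]'

```text
time_s: 16.4
tcp_pos: [0.5132, -0.1842, 0.1386]
ee_rot: [[0.972, -0.236, 0.0], [-0.236, -0.972, -0.0], [0.0, 0.0, -1.0]]
wrist_force: [0.4, 0.8, -5.2]
gripper_width: 0.389
gripper_force: 30.0
```

Call:
step_arm --linear '[[0,0,0.6],[0,0,0.5],[0,0,0],[0,0,0]]' --delta_rot '[[0,0,0],[0,0,0],[0,0,0],[0,0,0]]' --grip '[20,20,20,20]'

```text
time_s: 16.9
tcp_pos: [0.5131, -0.1842, 0.1375]
ee_rot: [[0.972, -0.236, 0.0], [-0.236, -0.972, -0.0], [0.0, 0.0, -1.0]]
wrist_force: [-0.1, 1.0, -4.7]
gripper_width: 0.388
gripper_force: 30.0
```

```bash
python3 avg.py
```

```text
60 bar px [270 367]
150 bar px [270 364]
250 bar px [270 362]
320 bar px [285 355]
17.3 [ 0.5131 -0.1842  0.1375] F [-0.63 -0.15  4.01] [0.34 0.55 0.51] M [-0.032 -0.156  0.001] [0.024 0.038 0.037] d_mm -38.792879972536376 29.986369097605348
```

Call:
step_arm --linear '[[0,0,0.5],[0,0,0.5],[0,0,0],[0,0,0]]' --delta_rot '[[0,0,0],[0,0,0],[0,0,0],[0,0,0]]' --grip '[20,20,20,20]'

```text
time_s: 17.8
tcp_pos: [0.5132, -0.1842, 0.1375]
ee_rot: [[0.972, -0.235, 0.001], [-0.235, -0.972, -0.0], [0.001, 0.0, -1.0]]
wrist_force: [-4.3, 3.0, 5.0]
gripper_width: 0.383
gripper_force: 30.0
```

```bash
python3 avg.py
```

```text
60 bar px [270 367]
150 bar px [270 364]
250 bar px [270 362]
320 bar px [286 355]
18.2 [ 0.5132 -0.1842  0.1375] F [-4.56 -2.03 -5.63] [0.32 0.54 0.42] M [ 0.387 -1.344  0.015] [0.019 0.023 0.031] d_mm 238.8813360126674 29.98561422340572
```

Call:
step_arm --linear '[[0,0,-0.5],[0,0,0],[0,0,0]]' --delta_rot '[[0,0,0],[0,0,0],[0,0,0]]' --grip '[20,20,20]'

```text
time_s: 18.58
tcp_pos: [0.5132, -0.1842, 0.1375]
ee_rot: [[0.972, -0.235, 0.0], [-0.235, -0.972, -0.0], [0.0, 0.0, -1.0]]
wrist_force: [-4.2, 2.4, 5.4]
gripper_width: 0.387
gripper_force: 30.0
```

```bash
python3 avg.py
```

```text
60 bar px [270 367]
150 bar px [270 364]
250 bar px [270 362]
320 bar px [285 355]
18.975 [ 0.5131 -0.1842  0.1374] F [-4.39 -1.7  -5.58] [0.46 0.57 0.49] M [ 0.366 -1.321  0.032] [0.038 0.027 0.03 ] d_mm 236.74524255006475 29.985878225415945
```

Call:
step_arm --linear '[[0,0,-0.4],[0,0,0],[0,0,0]]' --delta_rot '[[0,0,0],[0,0,0],[0,0,0]]' --grip '[20,20,20]'

```text
time_s: 19.35
tcp_pos: [0.5132, -0.1842, 0.1375]
ee_rot: [[0.972, -0.235, 0.0], [-0.235, -0.972, -0.0], [0.0, 0.0, -1.0]]
wrist_force: [-3.1, 2.6, 5.2]
gripper_width: 0.388
gripper_force: 30.0
```

```bash
python3 avg.py
```

```text
60 bar px [270 367]
150 bar px [270 364]
250 bar px [270 362]
320 bar px [286 356]
19.75 [ 0.5132 -0.1842  0.1374] F [-3.96 -1.23 -4.99] [0.48 0.32 0.36] M [ 0.326 -1.192 -0.023] [0.027 0.026 0.042] d_mm 239.00188017771268 29.986227666959167
```

Call:
step_arm --linear '[[0,0,-0.3],[0,0,0],[0,0,0]]' --delta_rot '[[0,0,0],[0,0,0],[0,0,0]]' --grip '[20,20,20]'

```text
time_s: 20.12
tcp_pos: [0.5132, -0.1842, 0.1375]
ee_rot: [[0.972, -0.236, -0.0], [-0.236, -0.972, 0.0], [-0.0, -0.0, -1.0]]
wrist_force: [-3.0, 2.6, 2.0]
gripper_width: 0.387
gripper_force: 30.0
```

```bash
python3 m.py
```

```text
20.125 [ 0.5132 -0.1842  0.1375] F tool [-3.58 -1.84 -1.95] M tool [ 0.205 -0.855  0.024] 29.9863997194916 0.3871899217667796
```

Call:
step_arm --linear '[[0,0,0],[0,0,0],[0,0,0]]' --delta_rot '[[0,0,0],[0,0,0],[0,0,0]]' --grip '[37,40,44]'

```text
time_s: 20.5
tcp_pos: [0.5135, -0.1843, 0.1375]
ee_rot: [[0.972, -0.236, 0.001], [-0.236, -0.972, -0.0], [0.001, 0.0, -1.0]]
wrist_force: [-0.4, -1.2, 0.2]
gripper_width: 0.484
gripper_force: 0.0
```

```bash
python3 avg.py
```

```text
60 bar px [270 367]
150 bar px [270 364]
250 bar px [270 362]
320 bar px [286 355]
20.9 [ 0.5132 -0.1842  0.1377] F [ 0.1   0.05 -0.1 ] [0.34 0.77 0.37] M [-0.113 -0.032  0.001] [0.015 0.03  0.031] d_mm 319.4990186251977 0.0
```

Released, with no force on the gripper and the bar unmoved in view. I'll open wider and withdraw straight up.

Call:
step_arm --linear '[[0,0,0],[0,0,0],[0,0,0],[0,0,-4],[0,0,-8],[0,0,-12],[0,0,-20],[0,0,-30],[0,0,-30],[0,0,0]]' --delta_rot '[[0,0,0],[0,0,0],[0,0,0],[0,0,0],[0,0,0],[0,0,0],[0,0,0],[0,0,0],[0,0,0],[0,0,0]]' --grip '[52,60,64,66,66,66,66,66,66,66]'

```text
time_s: 22.15
tcp_pos: [0.5148, -0.1845, 0.2454]
ee_rot: [[0.972, -0.235, 0.007], [-0.235, -0.972, -0.001], [0.007, -0.001, -1.0]]
wrist_force: [-0.8, 0.0, 0.8]
gripper_width: 0.753
gripper_force: 0.0
```

```bash
python3 avg.py; python3 - <<'E'
from h import *
a=[]
for n in ['scene','side']:
    c=capture(n)
    x,y=(180,120) if n=='scene' else (220,180)
    a.append(c['img'][y:y+200,x:x+200])
cv2.imwrite('pics/crop6.png',cv2.resize(np.hstack(a)[:,:,::-1],None,fx=2,fy=2))
E
```

```text
60 bar px [285 345]
150 bar px [288 344]
250 bar px [290 342]
320 bar px None
22.55 [ 0.5128 -0.1841  0.2409] F [ 0.18 -0.12 -0.01] [0.33 0.42 0.43] M [-0.122 -0.039 -0.005] [0.024 0.04  0.038] d_mm 5393.654989039655 0.0
```

View pics/crop6.png

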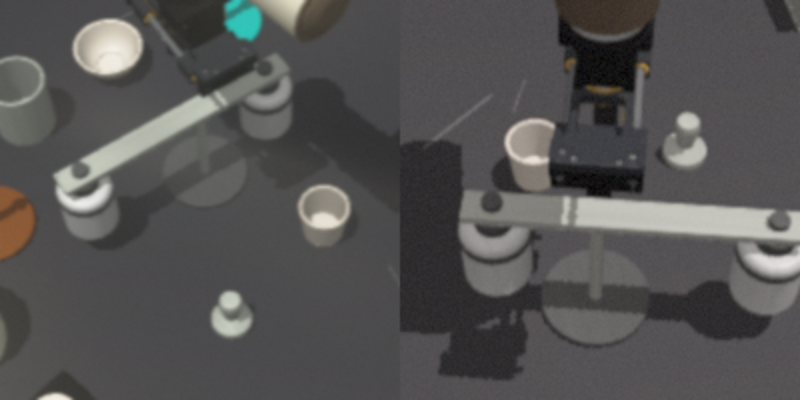

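The crops show the carrier hanging level on the post alone: bar at about (520,210) in the side view, both canisters clear of the counter. The gripper is above it, and the cup, tamper and bowl haven't moved.

```bash
python3 -c "
from station import *
print(finish_job())"
```

```text
the job is handed in; nothing more can be done
None
```

The carrier is hanging level on the dark stand's post alone, released with the gripper clear above it; I handed the job in at about 22.6 s, and the call returned no verdict.

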